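Clip the label scraper onto its bench anchor

TASK

The label scraper has been left lying loose on the packing table. Take it by its grip and push its snap hook, gate first, against the upright of the steel anchor loop until the bar has passed the gate and the gate has sprung shut behind it. Leave the scraper lying flat on the table, clipped on and let go, and do not disturb the things standing around.

Things in the scene. Friction and masses are not known exactly. Their poses are not given: they have to be found in the camera images.
- scraper: Loose grey-gripped label scraper, 0.2 to 0.4 kg, 198 mm long, lying flat. Origin: on its underside, below the grip's centre; x along the tool from grip to hook nose, y left, z up. Short 50 mm wide blade at the back end (to x -58); snap hook of 12 mm round steel bar at the front (z 0 to 12, x 40 to 140, y -40 to +41).
- scraper_grip (a point): Centre of the scraper's grip, 16 mm above its underside; axes as scraper. The grip is a grey block 60 mm long (x), 28 mm wide (y), 32 mm high, with a 38 mm wide, 34 mm high collar at its hook end (x 29 to 38).
- hook_throat (a point): Middle of the space inside the hook, at x 85, y 0, z 6 mm on the scraper. Prongs' inner faces at y -28 and +29, cross bar's inner face at x 52. The left prong ends in a nose (x 128 to 140) reaching in to y +17. Gate open, the mouth is free from y -19 to +17: push the tool along its own +x with the bar at y 0 (10 mm off still works).
- gate (a joint): Sprung gate across the mouth: 8 mm bar, hinged on the right prong at x 122, y -24 mm on the scraper. 0 rad shut; swings inward only, to 1.57. Pushing the tool at 5 to 10 N opens it; it snaps shut behind a 12 mm bar when that has come to about x 72 mm (71 to 81 if 10 mm off to the right or left). The bar meets the cross bar at x 58.
- anchor: Steel anchor fixed to the table. Origin: on the table under its loop's front upright; x points from there to the rear lug (22 x 30 mm block, x 90 to 112, 70 mm high). Base plate 60 mm wide, 6 mm thick, x -20 to +115. Loop of 12 mm round bar: front upright at x 0, top bar 57 mm high (centre) back to the lug.
- loop_post (a point): On the axis of the loop's 12 mm front upright, 25 mm above the table; axes as anchor. The hook is to hold this upright: push along the anchor's +x with the scraper level, its underside 8 to 30 mm above the table (over the plate, below the top bar).
- cream_box: Bystander: cream-coloured box lying flat, 66 x 111 x 48 mm. Origin under its centre.
- tin: Bystander: flat red tin, 67 x 96 x 24 mm. Origin under its centre.
- carton: Bystander: small blue carton, 61 x 73 x 88 mm. Origin under its centre.
- red_carton: Bystander: small red carton, 71 x 71 x 104 mm. Origin under its centre.
Mind the look-alikes: they are no part of the job. What is shaped like the scraper but pink is not meant.

How it is judged:
By the outcome, as a careful person would: the job done as asked, in the order asked, and still so for the second after the job is handed in, with the robot touching nothing.
It also fails if it takes over 48 s, if anything falls off the work surface, if the arm or the gripper's body presses on something with over 40 N, if the wrist force passes 120 N, or if a joint passes its speed limit or range.

ROBOT

A 6-joint arm with a two-finger parallel gripper is mounted at the origin on the work surface; the furniture and walls round the work are solid. World frame = base frame: x ahead of the robot, y to its left, z up, the work surface at z = 0. Lengths are in mm, angles in rad, forces in N, time in s.
With the tool pointing down it reaches from about 325 to 875 mm from the base axis. Payload 4.4 kg.
Tool frame: the origin (TCP) lies midway between the tips of the shut fingers; the grasp point (between the pads) lies 19 mm behind it; z points along the fingers, y is the line along which they close (so a half turn about z gives the same grasp; the last joint's range is limited). The gripper opens to 85 mm and grips with 20 to 120 N. Pads are 22 mm wide; open, the fingers measure 114 mm over their backs; the gripper's body (76 mm by 85 mm) begins 54 mm behind the grasp point. The pads swing forward as they close: fully open they stand 13 mm farther back than shut.
Start: joints at [1.2, 0.207, 1.542, -0, 1.393, -0.15], TCP at [125.941, 561.04, 231.282] pointing down, gripper open.
Joint ranges: [-2.73, 2.73], [-0.86, 2.22], [0.23, 2.46], [-1.11, 4.25], [0.08, 2.63], [-2.82, 2.82]. Speed limits (rad/s): [2.79, 2.79, 3.14, 3.14, 3.14, 3.14].

INTERFACE

Orientations are given as a 3x3 rotation matrix whose columns are the frame's x, y, z axes.
In Python, from workcell import ctrl, imaging, finish_job gives the robot as it stands. The module is installed in compiled form; this text tells all that it offers.
- The arm moves only by the tool send_rows, never from a script. Its argument "motion" is a list of rows, each a list of 5 numbers: the shift along the tool's x, y, z in mm, then the turn about the tool's z in rad, then the gripper's target within -1 to 1 (shut at 1, half-way at 0, fully open at -1). In form: [[tx, ty, tz, yaw, hand], ...]. A call has 1 to 20 rows; each row shifts and turns the commanded pose from where the row before left it, along the tool's axes as they then stand; what a row does not reach is not made up. A row lasts 1/10 s, in which the tool goes at most 50 mm and 8.59 degrees, less where a joint would pass 70% of its speed; a pose out of reach is approached as far as the arm can. A call with a gripper value outside its range is refused whole. The fingers move at their own pace and stop on an object; "squeeze" is the grip in N (left out, the last holds). Time passes only in rows, so rows that do not move let the fingers close. It gives the time, the measured TCP pose, the force, the opening and the grip force at its end, in the units of the state.
- ctrl.observe(): the state, without advancing time (a new reading comes with each control period).
- imaging.grab_frame(name): name is "scene" or "top"; returns a dict with "frame" (384x512x3 uint8, red, green, blue), "fov_y" (degrees; the focal length in pixels is half the picture's height over the tangent of half this angle, whatever the lens; pixels are square), "cx", "cy" (the principal point, pixels), "extrinsics" (4x4, takes a point from world to camera coordinates). Camera axes: x right, y down, z forward; pixel columns grow to the right and rows downward; lengths in mm; the calibration is good to about 2 mm. A picture is of the moment at which its call begins. There is no depth.
- finish_job(): hands the job in; it is judged then, once.
The state is a dict: "clock": time; "joint_pos": joint angles; "qvel": joint speeds; "joint_torque": joint torques, N m; "tcp_pos": TCP position; "tool_rot": TCP orientation; "wrist_force": force on the tool from outside, world axes, zero at the start; "wrist_torque": the same for the moment, N m; "width": finger opening in mm; "grip_force": force on a finger pad.
Only numpy, scipy, OpenCV 4.12 (cv2) and the standard library are available. Lean on these libraries where they do the work, as an engineer would, in place of code of your own. Each camera call takes 0.05 s, during which the arm holds its last target. There are 200 camera calls.

## Working session

There is one attempt and no reset: what is moved stays moved. The work goes in short steps, Python scripts to look and compute and a tool call to move; the robot and the scene stay as the last step left them, time stands still between calls to the robot, and variables do not carry over. Pictures are saved under pics/ and viewed, at most 10 in all, crops included, and the job is handed in when it is done.

Besides the shell and the picture viewer there is one more tool, called after ">>>" as name(argument=value, ...) on one line, values as JSON. send_rows: Moves the arm, as the interface text tells. Its arguments: {"type":"object","properties":{"motion":{"type":"array"},"squeeze":{"type":"number"}},"required":["motion"]}

```bash
mkdir -p pics
cat > h.py <<'E'
import numpy as np, cv2
from workcell import ctrl, imaging
def grab(n):
    d=imaging.grab_frame(n); im=d["frame"]; E=np.array(d["extrinsics"]); f=im.shape[0]/2/np.tan(np.radians(d["fov_y"])/2)
    return im,(f,d["cx"],d["cy"],E)
def toplane(c,uv,z):
    f,cx,cy,E=c; R=E[:3,:3]; o=-R.T@E[:3,3]
    uv=np.atleast_2d(uv).astype(float)
    d=np.c_[(uv[:,0]-cx)/f,(uv[:,1]-cy)/f,np.ones(len(uv))]@R
    return o+d*((z-o[2])/d[:,2])[:,None]
def proj(c,P):
    f,cx,cy,E=c; p=np.atleast_2d(P)@E[:3,:3].T+E[:3,3]
    return np.c_[f*p[:,0]/p[:,2]+cx,f*p[:,1]/p[:,2]+cy]
def save(im,n,s=1.5):
    cv2.imwrite("pics/"+n,cv2.resize(im[:,:,::-1],None,fx=s,fy=s,interpolation=cv2.INTER_CUBIC))
E
python3 - <<'E'
from h import *
for n in("scene","top"):
    im,c=grab(n); save(im,n+"0.png"); np.save(n+"0.npy",im); print(n,c)
E
```

```text
scene (np.float64(385.9039425164882), 252.20592052900034, 183.99474050242054, array([[ 6.45412528e-01, -7.63831990e-01,  1.83329802e-03,
        -3.57107181e+02],
       [-5.32361483e-01, -4.51546242e-01, -7.16028800e-01,
         3.46665695e+02],
       [ 5.47753522e-01,  4.61157980e-01, -6.98068332e-01,
         1.10154787e+03],
       [ 0.00000000e+00,  0.00000000e+00,  0.00000000e+00,
         1.00000000e+00]]))
top (np.float64(352.31320526365255), 260.36951023587295, 195.01791286988268, array([[-1.63735010e-02, -9.99819910e-01, -9.59460493e-03,
         1.78111397e+01],
       [-9.93184339e-01,  1.73708346e-02, -1.15252428e-01,
         5.36079069e+02],
       [ 1.15398338e-01,  7.64212561e-03, -9.93289898e-01,
         1.26329410e+03],
       [ 0.00000000e+00,  0.00000000e+00,  0.00000000e+00,
         1.00000000e+00]]))
```

View pics/scene0.png

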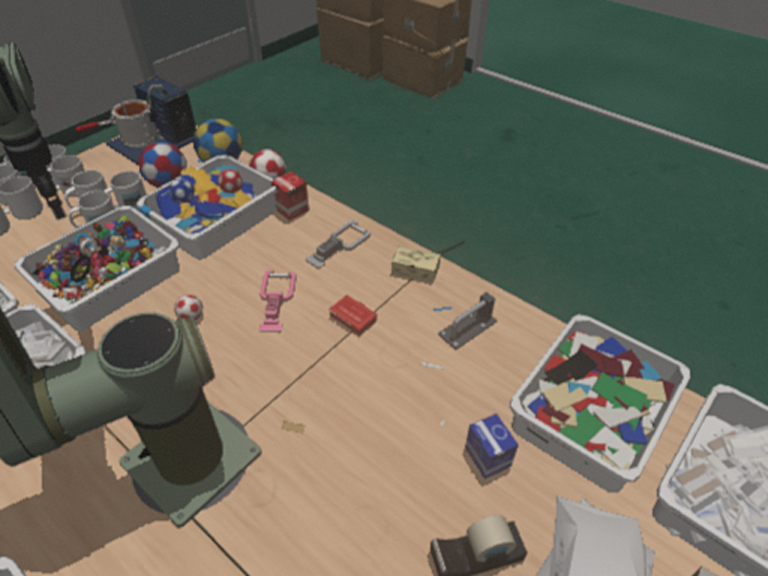

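View pics/top0.png

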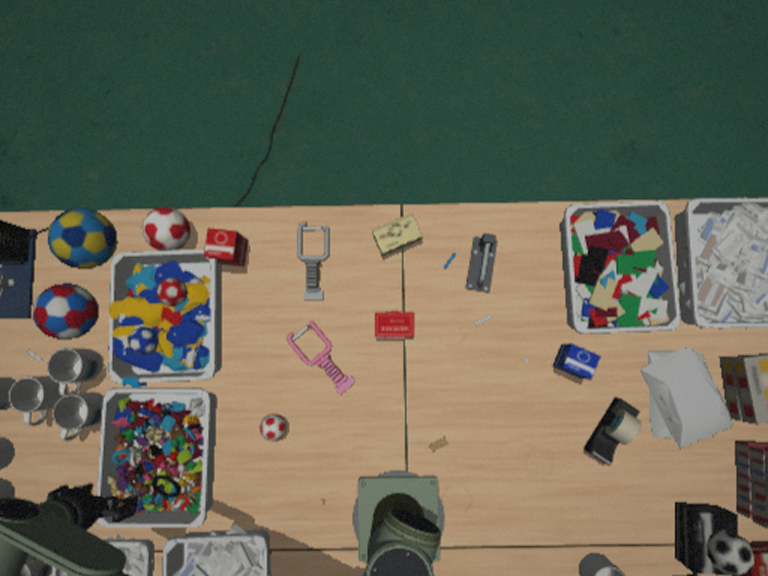

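The grey scraper is at top view ~(313,260) and scene ~(338,245) in the 1.5x pictures. Look-alikes are the pink scraper at top (322,355), which is ruled out by colour, and the grey anchor at top (482,262), which has a plate and lug. I choose the grey one at (313,260) and check it in a crop.

Run:
```python
from h import *
t=np.load("top0.npy"); s=np.load("scene0.npy")
a=t[140:210,180:250]; b=t[145:205,295:355]; c=s[140:190,195:255]; d=s[185:240,285:340]
f=lambda x:cv2.resize(x,(390,290),interpolation=cv2.INTER_CUBIC)
g=lambda x,w,h:cv2.resize(x,(w,h),interpolation=cv2.INTER_CUBIC)
top=np.hstack([g(a,300,300),g(b,300,300)])
bot=np.hstack([g(c,300,250),g(d,300,300)[:250]])
save(np.vstack([top,bot]),"crop1.png",1)
```

```text
(no output)
```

View pics/crop1.png

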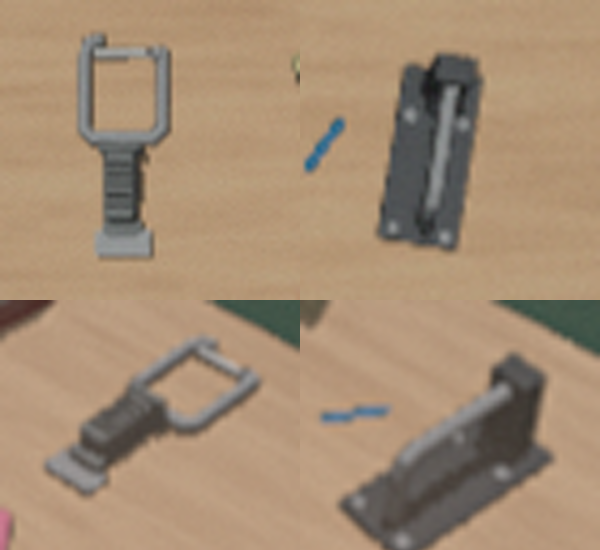

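The crop confirms the choice: grey grip, gate and nose toward the top of the picture, gate near crop (125,52). The anchor's upright stands at the bottom near crop (427,225), with the lug at the far end.

```bash
cat > loc.py <<'E'
from h import *
def fit(L,W):
    # 2D rigid fit: local->world
    L=np.array(L,float);W=np.array(W)[:,:2];a=L-L.mean(0);b=W-W.mean(0)
    th=np.arctan2((a[:,0]*b[:,1]-a[:,1]*b[:,0]).sum(),(a*b).sum())
    R=np.array([[np.cos(th),-np.sin(th)],[np.sin(th),np.cos(th)]]);t=W.mean(0)-R@L.mean(0)
    return th,t,np.linalg.norm(L@R.T+t-W,axis=1)
E
python3 - <<'E'
from loc import *
im,c=grab("top"); 
_,cs=grab("scene")
A=lambda x,y:((x)/300*70+180-.5,y/300*70+140-.5)
B=lambda x,y:((x-300)/5+295-.5,y/5+145-.5)
S=lambda x,y:(x/5+195-.5,(y-300)/5+140-.5)
D=lambda x,y:((x-300)*55/300+285-.5,(y-300)*55/300+185-.5)
P=lambda cam,uv,z:toplane(cam,uv,z)[0]
# scraper: prong outer edges & blade back corners
W=[P(c,A(79,90),6),P(c,A(170,90),6),P(c,A(97,257),1),P(c,A(153,257),1),P(c,A(125,148),6)]
L=[(95,41),(95,-40),(-58,25),(-58,-25),(40,0)]
print("scraper top",fit(L,W))
W=[P(cs,S(185,432),6),P(cs,S(260,380),6),P(cs,S(47,467),1),P(cs,S(90,494),1)]
print("blade scene",W[2][:2],W[3][:2])
W=[P(c,B(378,236),6),P(c,B(455,248),6),P(c,B(405,66),6),P(c,B(481,68),6)]
L=[(-20,30),(-20,-30),(115,30),(115,-30)]
print("anchor top4",fit(L,W)); print("top3",fit(L[:3],W[:3]))
W=[P(cs,D(340,502),6),P(cs,D(403,548),6),P(cs,D(552,457),6)]
print("anchor scene",fit([(-20,30),(-20,-30),(115,-30)],W))
b=toplane(c,[B(453,92),B(430,215)],60);print("bar",b,np.arctan2(*(b[0]-b[1])[1::-1]))
# plate/scraper grey mask edges in top image
g=im.astype(int); m=((g.max(2)-g.min(2))<30).astype(np.uint8)
sub=m[140:210,180:250]
n,l,st,_=cv2.connectedComponentsWithStats(sub); k=1+np.argmax(st[1:,4]); 
ys,xs=np.where(l==k); 
for y in range(ys.min(),ys.max()+1):
    r=xs[ys==y]; print(y+140,r.min()+180,r.max()+180,end=' | ')
# proportion: other things
for nm,px,z in[("cream",(398/1.5,236/1.5),48),("tin",(394/1.5,325/1.5),24),("carton",(577/1.5,358/1.5),88),("redc",(226/1.5,243/1.5),104)]: print(nm,P(c,px,z)[:2].round())
E
```

```text
scraper top (np.float64(-0.007228028799735823), array([582.01996553, 203.33393693]), array([2.08747598, 3.01472278, 2.64383233, 2.11065479, 0.42664907]))
blade scene [535.24788907 230.63098982] [535.00084299 183.71462528]
anchor top4 (np.float64(-0.17201897374712613), array([ 563.16823805, -210.32068672]), array([0.19157015, 1.76014901, 4.16270157, 3.85565442]))
top3 (np.float64(-0.18732256532604133), array([ 561.80097989, -209.93723173]), array([1.04023849, 2.0983852 , 2.59072413]))
anchor scene (np.float64(-0.20117047172870164), array([ 568.09850614, -206.95778128]), array([4.33969321, 6.58579818, 3.90825896]))
bar [[ 645.97711297 -227.91371294   60.        ]
 [ 556.3635719  -208.03709466   60.        ]] -0.21827011864993956
148 201 203 | 149 199 204 | 150 199 204 | 151 199 218 | 152 199 219 | 153 198 219 | 154 198 219 | 155 198 219 | 156 198 219 | 157 198 219 | 158 198 219 | 159 198 219 | 160 198 219 | 161 198 219 | 162 198 219 | 163 198 219 | 164 198 219 | 165 198 219 | 166 198 219 | 167 198 219 | 168 198 219 | 169 198 219 | 170 198 219 | 171 199 218 | 172 200 217 | 173 201 216 | 174 203 213 | 175 203 213 | 176 204 213 | 177 204 212 | 178 204 212 | 179 204 212 | 180 204 212 | 181 204 212 | 182 204 212 | 183 204 212 | 184 204 212 | 185 204 212 | 186 204 212 | 187 204 212 | 188 204 212 | 189 204 211 | 190 204 212 | 191 204 212 | 192 204 212 | 193 204 213 | 194 202 215 | 195 202 215 | 196 202 215 | 197 202 215 | 198 202 215 | 199 203 214 | cream [673. -12.]
tin [457.   2.]
carton [ 371. -418.]
redc [651. 392.]
```

Run:
```python
from loc import *
im,c=grab("top")
np.set_printoptions(precision=1,suppress=True)
print(toplane(c,[(201.5,147.5)],8),toplane(c,[(208.5,199.5)],1),toplane(c,[(208.5,160)],6),toplane(c,[(208,184)],32),toplane(c,[(208.5,173.5)],34),toplane(c,[(208.5,193.5)],32))
o=ctrl.observe(); print(o["tcp_pos"],o["width"],o["clock"]); print(np.array(o["tool_rot"]).round(4).tolist())
```

```text
[[724.9 229.9   8. ]] [[526.2 204.2   1. ]] [[676.4 203.5   6. ]] [[580.5 201.3  32. ]] [[619.4 199.1  34. ]] [[545.2 199.4  32. ]]
[125.8 560.7 230.7] 85.13360802023892 0.25
[[-0.9757, 0.219, -0.0004], [0.219, 0.9757, -0.0011], [0.0002, -0.0011, -1.0]]
```

>>> send_rows(motion=[[0, 0, 0, -0.11, -1], [0, 0, 0, -0.11, -1], [-30, -24, 0, 0, -1], [-30, -24, 0, 0, -1], [-30, -24, 0, 0, -1], [-30, -24, 0, 0, -1], [-30, -24, 0, 0, -1], [-30, -24, 0, 0, -1], [-30, -24, 0, 0, -1], [-30, -24, 0, 0, -1], [-30, -24, 0, 0, -1], [-30, -24, 0, 0, -1], [-30, -24, 0, 0, -1], [-30, -24, 0, 0, -1], [-30, -24, 0, 0, -1], [-30, -24, 0, 0, -1], [-28, -22, 0, 0, -1], [-10, 0, 0, 0, -1], [0, 0, 0, 0, -1]], squeeze=60)

```text
clock: 2.15
tcp_pos: [584.6, 202.1, 230.8]
tool_rot: [[-1.0, 0.003, -0.001], [0.003, 1.0, 0.0], [0.001, 0.0, -1.0]]
wrist_force: [0.1, -0.0, -0.5]
width: 84.9
grip_force: 0.0
```

>>> send_rows(motion=[[0, 0, 30, 0, -1], [0, 0, 30, 0, -1], [0, 0, 30, 0, -1], [0, 0, 30, 0, -1], [0, 0, 30, 0, -1], [0, 0, 30, 0, -1], [0, 0, 25, 0, -1], [0, 0, 14, 0, -1], [0, 0, 8, 0, -1], [0, 0, 0, 0, -1], [0, 0, 0, 0, 0], [0, 0, 0, 0, 0.5], [0, 0, 0, 0, 1], [0, 0, 0, 0, 1], [0, 0, 0, 0, 1], [0, 0, 0, 0, 1], [0, 0, 0, 0, 1], [0, 0, 0, 0, 1]], squeeze=60)

```text
clock: 3.95
tcp_pos: [584.7, 203.0, 5.5]
tool_rot: [[-1.0, 0.001, 0.002], [0.001, 1.0, 0.001], [-0.002, 0.001, -1.0]]
wrist_force: [-1.1, 0.4, 4.8]
width: 26.4
grip_force: 60.9
```

>>> send_rows(motion=[[0, 0, -5, 0, 1], [0, 0, -15, 0, 1], [0, 0, -25, 0, 1], [0, 0, -30, 0, 1], [0, 0, -30, 0, 1], [0, 0, -20, 0, 1], [0, 0, -5, 0, 1]], squeeze=90)

```text
clock: 4.65
tcp_pos: [585.4, 203.0, 137.9]
tool_rot: [[-1.0, 0.001, 0.006], [0.001, 1.0, 0.001], [-0.006, 0.001, -1.0]]
wrist_force: [0.0, -0.0, -2.1]
width: 26.5
grip_force: 88.8
```

>>> send_rows(motion=[[6, -12, 0, 0, 1], [12, -25, 0, 0, 1], [12, -25, 0, 0, 1], [12, -25, 0, 0, 1], [12, -25, 0, 0, 1], [12, -25, 0, 0, 1], [12, -25, 0, 0, 1], [12, -25, 0, 0, 1], [12, -25, 0, 0, 1], [12, -25, 0, 0, 1], [12, -25, 0, 0, 1], [12, -25, 0, 0, 1], [12, -25, 0, 0, 1], [12, -25, 0, 0, 1], [12, -25, 0, 0, 1], [10, -19, 0, 0, 1], [0, 0, 0, 0.1, 1], [0, 0, 0, 0.09, 1], [0, 0, 0, 0, 1], [0, 0, 0, 0, 1]], squeeze=90)

```text
clock: 6.65
tcp_pos: [397.8, -177.6, 132.9]
tool_rot: [[-0.982, 0.188, -0.003], [0.188, 0.982, 0.002], [0.003, 0.001, -1.0]]
wrist_force: [0.8, -0.4, -2.2]
width: 26.4
grip_force: 89.2
```

Run:
```python
from h import *
a,c=grab("top"); b,d=grab("scene"); np.save("t1.npy",a); np.save("s1.npy",b)
g=lambda x,w,h:cv2.resize(x,(w,h),interpolation=cv2.INTER_CUBIC)
save(np.hstack([g(a[145:265,270:370],400,480),g(b[160:280,245:345],400,480)]),"c2.png",1)
o=ctrl.observe();print(o["tcp_pos"],o["wrist_force"],o["width"],o["joint_pos"])
```

```text
[ 398.54154561 -177.710094    133.50902533] [-0.40060299 -0.55277447 -2.50859738] 26.425880879050222 [-6.18177226e-01  2.08102586e-02  1.96629096e+00 -1.63757725e-04
  1.15628390e+00 -1.99946666e+00]
```

View pics/c2.png

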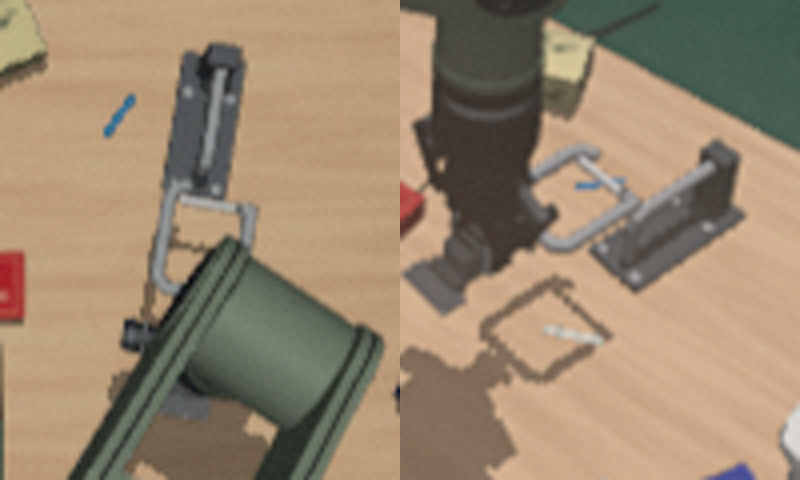

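Held level, hook facing the anchor: left prong near (170,230), nose at (178,188), gate at (215,205), anchor upright near (203,180). I descend and check again.

>>> send_rows(motion=[[3, 0, 10, 0, 1], [3, 0, 20, 0, 1], [3, 0, 25, 0, 1], [3, 0, 25, 0, 1], [0, 0, 20, 0, 1], [0, 0, 10, 0, 1], [0, 0, 4, 0, 1], [0, 0, 0, 0, 1], [0, 0, 0, 0, 1]])

```text
clock: 7.65
tcp_pos: [388.4, -176.5, 21.1]
tool_rot: [[-0.982, 0.189, 0.002], [0.189, 0.982, -0.001], [-0.002, -0.001, -1.0]]
wrist_force: [-0.4, 0.1, -2.0]
width: 26.5
grip_force: 89.2
```

Run:
```python
from h import *
a,c=grab("top"); b,d=grab("scene"); np.save("t2.npy",a); np.save("s2.npy",b)
g=lambda x,w,h:cv2.resize(x,(w,h),interpolation=cv2.INTER_CUBIC)
save(np.hstack([g(a[150:225,300:350],400,600),g(b[175:250,280:330],400,600)]),"c3.png",1)
o=ctrl.observe();print(o["tcp_pos"],o["wrist_force"],o["width"]);print(np.array(o["tool_rot"]).round(3))
```

```text
[ 388.5528145  -176.5779402    21.29515483] [-0.53717341  0.62860784 -2.88607929] 26.573304022003747
[[-0.982  0.189  0.002]
 [ 0.189  0.982 -0.001]
 [-0.002 -0.001 -1.   ]]
```

View pics/c3.png

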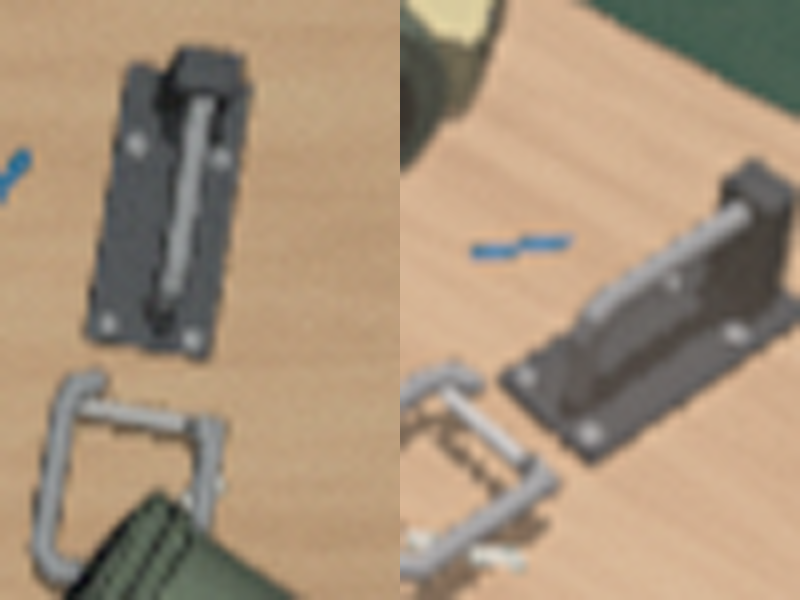

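Run:
```python
from loc import *
np.set_printoptions(precision=1,suppress=True)
a,c=grab("top"); b,cs=grab("scene"); o=ctrl.observe()
T=lambda x,y:(x/8+299.5,y/8+149.5); S=lambda x,y:((x-400)/8+279.5,y/8+174.5)
P=lambda cam,uv,z:toplane(cam,[uv],z)[0][:2]
ang=lambda p,q:np.arctan2(*(q-p)[::-1])
pl=[P(c,T(88,342),6),P(c,T(128,65),6),P(c,T(207,357),6)]
print("plate L edge ang",ang(pl[0],pl[1]),"front ang",ang(pl[2],pl[0])-np.pi/2)
print("fit",fit([(-20,30),(115,30),(-20,-30)],pl))
b0,b1=P(c,T(172,290),62),P(c,T(204,100),62); print("bar",b0,b1,ang(b0,b1))
# rivets (symmetry): front pair, z6
r=[P(c,T(107,323),7),P(c,T(192,340),7),P(c,T(135,143),7),P(c,T(221,157),7)]
print("rivets",r[0],r[1],"mid",(r[0]+r[1])/2,(r[2]+r[3])/2, ang(r[0],r[2]),ang(r[1],r[3]))
rs=[P(cs,S(526,376),7),P(cs,S(592,434),7),P(cs,S(736,333),7)]
print("rivets scene",*rs,"mid",(rs[0]+rs[1])/2,ang(rs[1],rs[2]))
h=-.19;u=np.array([np.cos(h),np.sin(h)]);n=np.array([-u[1],u[0]]);t=np.array(o["tcp_pos"])[:2]
def loc(p): d=p-t; return np.array([d@u,d@n])
for nm,p in[("prongL outer(41)",P(c,T(40,500),21)),("prongL outer2",P(c,T(55,400),21)),("prongR outer(-40)",P(c,T(226,430),21)),("gateL(122)",P(c,T(90,408),21)),("gateR",P(c,T(185,423),21)),("scene prongR front",P(cs,S(556,478),21)),
 ("frontmid plate top",(pl[0]+pl[2])/2),("bar0",b0),("bar1",b1),("rivmid",(r[0]+r[1])/2),("rivmid2",(r[2]+r[3])/2),("riv scene",(rs[0]+rs[1])/2),
 ("post base top view",P(c,T(160,325),8)),("post base scene",P(cs,S(578,400),8))]: print(nm,loc(p))
```

```text
plate L edge ang -0.17457134422727477 front ang -0.14430839185443278
fit (np.float64(-0.18112507528606617), array([ 561.2, -210.4]), array([1.7, 1.7, 3. ]))
bar [ 562.4 -209.7] [ 648.9 -227.3] -0.20062961389264652
rivets [ 555.  -187.9] [ 546.3 -227.4] mid [ 550.7 -207.6] [ 636.6 -224.1] -0.18596222602163573 -0.1921892644344114
rivets scene [ 559.8 -186.8] [ 551.9 -226.5] [ 638.3 -242. ] mid [ 555.8 -206.7] -0.17736924043064173
prongL outer(41) [77.4 39.3]
prongL outer2 [124.3  39.8]
prongR outer(-40) [124.  -39.9]
gateL(122) [123.4  23.3]
gateR [124.  -20.8]
scene prongR front [133.4 -32.9]
frontmid plate top [157.   -0.5]
bar0 [177.2   0.2]
bar1 [265.5  -0.8]
rivmid [165.4  -0. ]
rivmid2 [252.9   0.1]
riv scene [170.2   1.9]
post base top view [169.1  -4.2]
post base scene [177.7  -1.8]
```

Lateral offset is within 2 mm, heading −0.19, and the post is about 176 mm ahead of the grip. Pushing.

>>> send_rows(motion=[[-5, 0, 0, 0, 1], [-10, 0, 0, 0, 1], [-10, 0, 0, 0, 1], [-10, 0, 0, 0, 1], [-8, 0, 0, 0, 1], [-6, 0, 0, 0, 1], [-6, 0, 0, 0, 1], [-6, 0, 0, 0, 1], [-6, 0, 0, 0, 1], [-6, 0, 0, 0, 1], [-6, 0, 0, 0, 1], [-6, 0, 0, 0, 1], [-5, 0, 0, 0, 1]], squeeze=90)

```text
clock: 9.15
tcp_pos: [473.6, -192.5, 18.9]
tool_rot: [[-0.982, 0.19, -0.006], [0.19, 0.982, 0.002], [0.006, 0.001, -1.0]]
wrist_force: [-4.3, -2.1, -2.5]
width: 26.4
grip_force: 89.2
```

>>> send_rows(motion=[[-4, 0, 0, 0, 1], [-4, 0, 0, 0, 1], [-3, 0, 0, 0, 1], [-3, 0, 0, 0, 1], [0, 0, 0, 0, 1]])

```text
clock: 9.65
tcp_pos: [491.8, -196.1, 21.1]
tool_rot: [[-0.982, 0.19, 0.004], [0.19, 0.982, -0.001], [-0.004, -0.0, -1.0]]
wrist_force: [-0.5, -0.0, -2.4]
width: 26.2
grip_force: 89.3
```

```bash
cat > v.py <<'E'
import sys
from h import *
a,c=grab("top"); b,d=grab("scene")
g=lambda x,w,h:cv2.resize(x,(w,h),interpolation=cv2.INTER_CUBIC)
save(np.hstack([g(a[150:225,300:350],400,600),g(b[170:245,270:320],400,600)]),sys.argv[1],1)
o=ctrl.observe();print(o["clock"],o["tcp_pos"],o["wrist_force"],o["wrist_torque"],o["width"])
E
python3 v.py c4.png
```

```text
9.75 [ 490.57583577 -195.3398762    20.69882002] [ 1.01399679 -0.54160667 -2.20748777] [0.02717732 0.10313747 0.02601019] 26.360353019869056
```

View pics/c4.png

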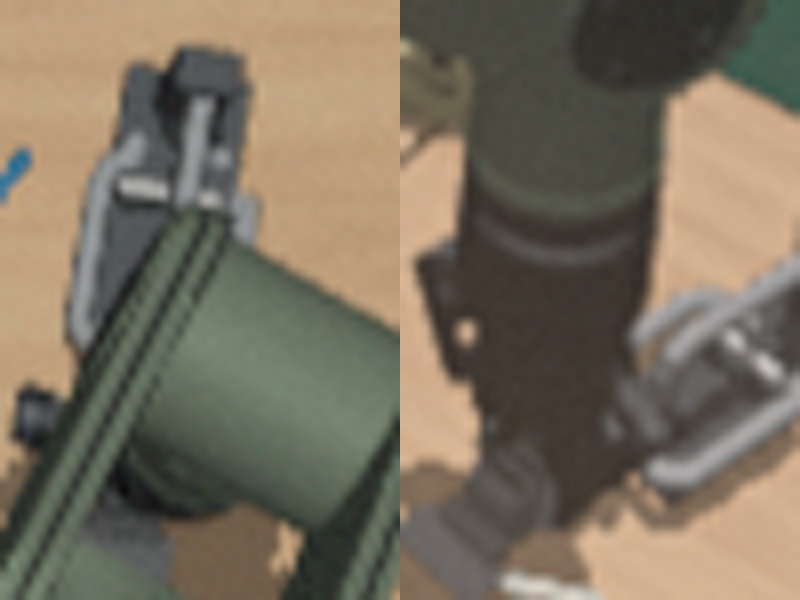

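The gate lies shut across the mouth at (140-215,190-200), with the bar inside it. The force rose to about 5 N and then fell to 0, so it has snapped. Now I lower it.

>>> send_rows(motion=[[4, 0, 0, 0, 1], [4, 0, 2, 0, 1], [0, 0, 2, 0, 1], [0, 0, 2, 0, 1], [0, 0, 1.5, 0, 1], [0, 0, 1, 0, 1], [0, 0, 0, 0, 1]])

```text
clock: 10.45
tcp_pos: [481.8, -194.1, 11.7]
tool_rot: [[-0.982, 0.19, -0.0], [0.19, 0.982, 0.0], [0.0, 0.0, -1.0]]
wrist_force: [-1.0, 0.2, -2.8]
width: 26.5
grip_force: 89.4
```

>>> send_rows(motion=[[0, 0, 1, 0, 1], [0, 0, 1, 0, 1], [0, 0, 0, 0, 1]], squeeze=40)

```text
clock: 10.75
tcp_pos: [481.9, -194.2, 10.3]
tool_rot: [[-0.982, 0.19, 0.0], [0.19, 0.982, -0.0], [-0.0, -0.0, -1.0]]
wrist_force: [-4.5, 1.7, 5.1]
width: 26.6
grip_force: 90.3
```

>>> send_rows(motion=[[0, 0, 0, 0, 1], [0, 0, 0, 0, 0.3], [0, 0, 0, 0, 0], [0, 0, 0, 0, -0.5], [0, 0, 0, 0, -1], [0, 0, 0, 0, -1], [0, 0, 0, 0, -1], [0, 0, 0, 0, -1], [0, 0, -10, 0, -1], [0, 0, -20, 0, -1], [0, 0, -30, 0, -1], [0, 0, -40, 0, -1], [0, 0, -40, 0, -1], [0, 0, -30, 0, -1], [25, 0, 0, 0, -1], [20, 30, 0, 0, -1], [0, 40, 0, 0, -1], [0, 40, 0, 0, -1], [0, 40, 0, 0, -1], [0, 30, 0, 0, -1]], squeeze=20)

```text
clock: 12.75
tcp_pos: [471.9, -6.8, 180.8]
tool_rot: [[-0.982, 0.189, 0.001], [0.189, 0.982, 0.0], [-0.001, 0.0, -1.0]]
wrist_force: [-0.1, 0.0, 0.1]
width: 85.4
grip_force: 0.0
```

```bash
sed -i 's/150:225,300:350/140:215,300:350/;s/b\[170:245,270:320\]/b[185:260,260:320]/' v.py; python3 v.py c5.png
```

```text
12.85 [471.97112126  -5.73564385 180.58735695] [-0.376165   -1.41144417 -0.36393647] [-0.06519959  0.00426119 -0.0156161 ] 85.67644996055094
```

View pics/c5.png

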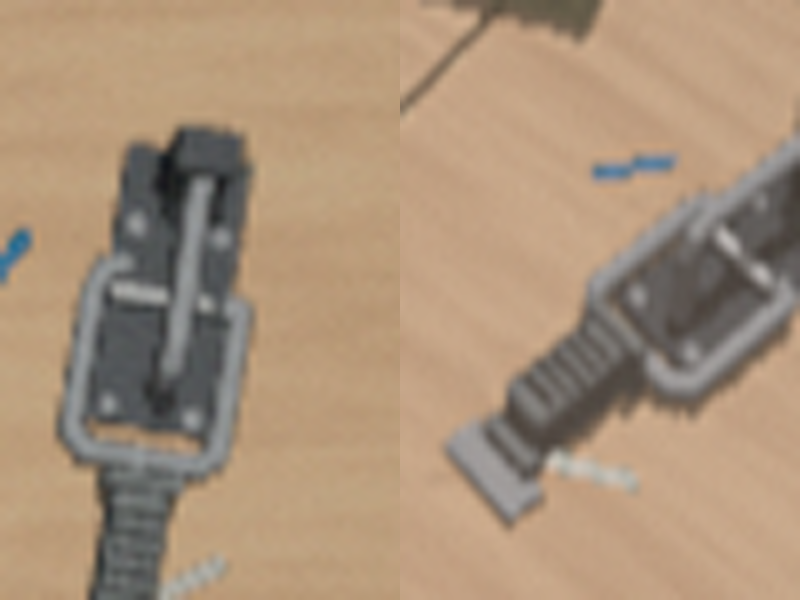

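The hook now rings the upright, whose base is at (160,390). The gate is shut in front of it at (110-215,290-305), and the scraper is released and lying down. Handing in.

```bash
python3 -c "
from workcell import finish_job
print(finish_job())"
```

```text
the job is handed in; nothing more can be done
None
```

The grey scraper is clipped onto the anchor loop's upright with its gate shut, let go and lying down, though its hook rests on the 6 mm base plate so it sits very slightly tilted; I handed the job in at about 13 s.

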